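# Fetch the green sample from the drop-front stone rack

## Task

Pull the blue front of the sample rack all the way down by its yellow bar, slide the green sample plate up out of its slot and set it down inside the orange tray without dropping it. Then push the blue front back up until it is fully closed. Leave the other two samples in their slots and everything else on the bench where it stands.

Things in the scene. Friction and masses are not known exactly. Their poses are not given: they have to be found in the camera images.
- rack: fixed grey sample rack, 200 mm wide (y), open on top; origin at the centre on the bench, front faces its -x. On its 45 mm high base three slots at y = -60, 0, +60 mm, x = +9 mm: black guides 38 mm high, 16 mm apart, hold a plate each, its thickness along the rack's y. Plates stand on the base (tops 135 mm above the bench) and come out straight up. The blue front is at x = -56 mm
- door (a joint): angle of the rack's blue front about its bottom edge: 0 = upright, closed; 1.5 = fully down, nearly level, towards the robot (rack's -x). Stiff hinge: it stays where left, about 3 N at the bar. Panel 196 mm wide, 97 mm high, 8 mm thick; a 4 mm lip at its top reaches 32 mm inward over the samples while closed
- door_hinge (a point): centre of the hinge line of the blue front, at rack x = -56 mm, y = 0, 45 mm above the bench; the hinge line runs along the rack's y
- door_bar (a point): middle of the front's yellow pull bar: 12 mm thick, 120 mm long along the rack's y, on two end stalks in the plane of the panel, 139 mm from the hinge line, 42 mm past the panel's edge. Can be pinched from above, closing along the rack's x, with the front up (bar 184 mm above the bench) or down (55 mm); may turn in the grasp. Its z axis points from hinge to bar
- green: the green sample plate, 80 (its x) x 12 (its y, thickness) x 90 mm high (its z), 0.2 kg, standing on edge in a slot of the rack; origin at the centre of its 80 x 12 mm underside, its top edge 90 mm above that
- green_mid (a point): centre of the green sample plate
- white: white marble sample plate, 80 (its x) x 12 (its y, thickness) x 90 mm high (its z), 0.2 kg, standing on edge in a slot of the rack; origin at the centre of its 80 x 12 mm underside, its top edge 90 mm above that
- white_mid (a point): centre of the white sample plate
- clay: terracotta sample plate, 80 (its x) x 12 (its y, thickness) x 90 mm high (its z), 0.2 kg, standing on edge in a slot of the rack; origin at the centre of its 80 x 12 mm underside, its top edge 90 mm above that
- clay_mid (a point): centre of the terracotta sample plate
- tray: fixed open orange tray, outside 190 (its x) x 210 (its y) x 50 mm high, walls and floor 5 mm thick; origin at the centre of its underside
- bottle: white plastic bottle with red cap, 70 mm across, 210 mm high; origin at the centre of its underside
- mug: pinkish brown mug, 84 mm across plus handle, 95 mm high; origin at the centre of its underside
- tape: red roll of tape lying flat, 100 mm across, 45 mm high; origin at the centre of its underside
- tapemeasure: yellow tape measure, 70 x 40 mm, 65 mm high; origin at the centre of its underside
- wrench: steel wrench lying on the bench, under 250 mm long; origin near its middle
- jar: amber glass jar, 76 mm across, 80 mm high; origin at the centre of its underside

How it is judged:
By the outcome, as a careful person would: the job done as asked, in the order asked, and still so for the second after the job is handed in, with the robot touching nothing.
It also fails if it takes over 66 s, if anything falls off the work surface, if the arm or the gripper's body presses on something with over 40 N, if the wrist force passes 120 N, or if a joint passes its speed limit or range.

## Robot

A 6-joint arm with a two-finger parallel gripper is mounted at the origin on the work surface. World frame = base frame: x ahead of the robot, y to its left, z up, the work surface at z = 0. Lengths are in m, angles in rad, forces in N, time in s.
With the tool pointing down it reaches from about 0.25 to 0.775 m from the base axis. Payload 4 kg.
Tool frame: the origin (TCP) lies at the very end of the fingers, on their centre line; the grasp point (between the pads) lies 19 mm behind it; z points along the fingers, y is the direction in which the jaws open and shut (so a half turn about z gives the same grasp; the last joint's range is limited). The gripper opens to 94 mm and grips with 3 to 60 N. Pads are 16 mm wide; open, the fingers measure 119 mm over their backs; the gripper's body (75 mm by 177 mm) begins 78 mm behind the grasp point.
Start: joints at [1.182, 0.087, 1.371, -0, 1.684, -0.103], TCP at [0.155, 0.528, 0.206] pointing down, gripper open.
Joint ranges: [-3.1, 3.1], [-0.76, 2.03], [0.27, 2.55], [-1.08, 4.22], [0.17, 2.65], [-2.57, 2.57]. Speed limits (rad/s): [2.79, 2.79, 3.14, 3.14, 3.14, 3.14].

## Interface

Orientations are given as [roll, pitch, yaw] about the fixed x, y, z axes, in that order (R = Rz(yaw) Ry(pitch) Rx(roll)).
In Python, from bench import robot, snapshot, models gives the robot as it stands.
- The arm moves only by the tool arm_command, never from a script. Its argument "commands" is text: rows parted by semicolons, each of 7 numbers parted by spaces: the shift along the tool's x, y, z in mm, then the turn, a rotation vector about the tool's x, y, z in degrees, then the opening, from 0 (shut) to 1 (fully open). In form: tx ty tz rx ry rz hand; .... A call has 1 to 12 rows; each row shifts and turns the pose as measured when the row begins, along the tool's axes as they then stand; what a row does not reach is not made up. A row lasts 1/8 s, in which the tool goes at most 62.5 mm and 10.7 degrees, less where a joint would pass 70% of its speed; a pose out of reach is approached as far as the arm can. A call is refused whole if a number of a shift passes 62.5 or a number of a turn 10.7, either way. A call with a gripper value outside its range is refused whole. The fingers move at their own pace and stop on an object; the grip force is fixed at half the most. Time passes only in rows, so rows that do not move let the fingers close. It gives the time, the measured TCP pose, the force and the opening at its end, in the units of the state.
- robot.get_obs(): the state, without advancing time (a new reading comes with each control period).
- snapshot(name): name is "side" or "top"; returns a dict with "img" (480x640x3 uint8, blue, green, red), "camera_matrix" (3x3 intrinsics, pixels), "origin" and "rotation" of the camera in the world. Camera axes: x right, y down, z forward; pixel columns grow to the right and rows downward; lengths in m; the calibration is good to about 2 mm. A picture is of the moment at which its call begins. There is no depth.
- robot.close_job(): hands the job in, once; it reports no verdict.
Trained networks look in a picture, given as the dict that the camera call returned (one of the last four; its "shot" number tells which), for a name from the list of things; names that differ only in an ending like _2 or _b are one class to them, and where a whole thing is asked for, a point or a joint stands for the part that bears it (a point fixed in the world has none). Each returns a list of dicts, best first, with "conf" (0 to 1); they miss things now and then, are a little off and sometimes report something else, mostly with a low value. They report only what shows in the picture. A call takes as long as a camera call.
- models.spot_in(query, picture): "bbox" ([left, top, width, height] as shares, 0 to 1, of the picture: columns of its width, rows of its height, round what is visible of it).
- models.tip_of(query, picture): "centre" ([column, row] as shares, 0 to 1, of the picture: columns of its width, rows of its height: a listed point, or the origin of a listed thing).
The state is a dict: "time": time; "joint_positions": joint angles; "qvel": joint speeds; "joint_torque": joint torques, N m; "tool_pos": TCP position; "ee_rot": TCP orientation; "wrist_force": force on the tool from outside, world axes, zero at the start; "wrist_torque": the same for the moment, N m; "width": finger opening in m.
Only numpy, scipy, OpenCV 4.12 (cv2) and the standard library are available. Lean on these libraries where they do the work, as an engineer would, in place of code of your own. Each camera call takes 0.05 s, during which the arm holds its last target. There are 200 camera calls.

## Working session

There is one attempt and no reset: what is moved stays moved. The work goes in short steps, Python scripts to look and compute and a tool call to move; the robot and the scene stay as the last step left them, time stands still between calls to the robot, and variables do not carry over. Pictures are saved under pics/ and viewed, about 8 in all and at most 12, crops included, and the job is handed in when it is done.

Besides the shell and the picture viewer there is one more tool, called after "Request:" by a JSON object that holds its "name" and its "arguments". arm_command: Moves the arm, as the interface text tells. Its arguments: {"type":"object","properties":{"commands":{"type":"string"}},"required":["commands"]}

```bash
mkdir -p pics; cat > h.py <<'E'
import numpy as np, cv2
from bench import robot, snapshot, models
def ray(s,uv):
    K=np.array(s["camera_matrix"]);R=np.array(s["rotation"])
    d=R@np.linalg.solve(K,[uv[0],uv[1],1]);return np.array(s["origin"]),d
def onz(s,uv,z):
    o,d=ray(s,uv);return o+d*(z-o[2])/d[2]
def proj(s,p):
    c=np.array(s["rotation"]).T@(np.array(p)-np.array(s["origin"]));q=np.array(s["camera_matrix"])@c;return q[:2]/q[2]
def tri(s1,a,s2,b):
    o1,d1=ray(s1,a);o2,d2=ray(s2,b)
    d1=d1/np.linalg.norm(d1);d2=d2/np.linalg.norm(d2)
    t=np.linalg.lstsq(np.c_[d1,-d2],o2-o1,rcond=None)[0]
    p,q=o1+t[0]*d1,o2+t[1]*d2
    return (p+q)/2,np.linalg.norm(p-q)
def tip(q,s):
    r=models.tip_of(q,s)
    return (np.array(r[0]["centre"])*[640,480],r[0]["conf"]) if r else (None,0)
E
python3 - <<'E'
from h import *
t=snapshot("top");s=snapshot("side")
cv2.imwrite("pics/top0.png",t["img"]);cv2.imwrite("pics/side0.png",s["img"])
np.set_printoptions(precision=4,suppress=True)
print(t["origin"],s["origin"])
for q in ["rack","door_hinge","door_bar","green","green_mid","white_mid","clay_mid","tray","bottle","mug","tape","tapemeasure","wrench","jar"]:
    a,ca=tip(q,t);b,cb=tip(q,s)
    print(q,a,round(ca,2),b,round(cb,2), tri(t,a,s,b) if a is not None and b is not None else "", onz(t,a,0) if a is not None else "")
print(robot.get_obs())
E
```

```text
[ 0.4665 -0.0155  1.4735] [ 0.0058 -0.8957  0.869 ]Traceback (most recent call last):
  File "<stdin>", line 8, in <module>
  File "h.py", line 13, in tri
    t=np.linalg.lstsq(np.c_[d1,-d2],o2-o1,rcond=None)[0]
      ~~~~~~~~~~~~~~~^^^^^^^^^^^^^^^^^^^^^^^^^^^^^^^^
    raise LinAlgError('Incompatible dimensions')
numpy.linalg.LinAlgError: Incompatible dimensions
```

```bash
sed -i 's/^import numpy.*/&\nfrom scipy.spatial.transform import Rotation as Rot\ndef RM(r):\n    r=np.array(r); return r if r.ndim==2 else Rot.from_euler("xyz",r).as_matrix()/; s/R=np.array(s\["rotation"\])/R=RM(s["rotation"])/; s/np.array(s\["rotation"\]).T/RM(s["rotation"]).T/' h.py
python3 - <<'E'
from h import *
t=snapshot("top");s=snapshot("side")
cv2.imwrite("pics/top0.png",t["img"]);cv2.imwrite("pics/side0.png",s["img"])
np.set_printoptions(precision=4,suppress=True)
print(t["rotation"],s["rotation"]); print(RM(t["rotation"])[:,2],RM(s["rotation"])[:,2])
for q in ["rack","door_hinge","door_bar","green","green_mid","white_mid","clay_mid","tray","bottle","mug","tape","tapemeasure","wrench","jar"]:
    a,ca=tip(q,t);b,cb=tip(q,s)
    print(q,a,round(ca,2),b,round(cb,2), tri(t,a,s,b) if a is not None and b is not None else "", onz(t,a,0) if a is not None else "")
print(robot.get_obs())
E
```

```text
[-3.0837 -0.0103 -1.5688] [-2.1743 -0.0146 -0.5435]
[ 0.0579 -0.0102 -0.9983] [ 0.4329  0.7004 -0.5675]
rack [232.512 215.088] 0.84 [318.016 255.12 ] 0.84 (array([ 0.6212,  0.1764, -0.0139]), np.float64(0.003509956733289353)) [0.6213 0.1738 0.    ]
door_hinge [214.4   236.208] 0.52 [301.824 245.808] 0.78 (array([0.5731, 0.2129, 0.0161]), np.float64(0.015547388209914411)) [0.5673 0.2191 0.    ]
door_bar [214.4   237.696] 0.64 [293.632 204.912] 0.64 (array([0.5499, 0.1915, 0.1792]), np.float64(0.004178669795561731)) [0.5635 0.2191 0.    ]
green [208.512 205.104] 0.84 None 0  [0.6466 0.235  0.    ]
green_mid [204.608 203.808] 0.79 [316.48  217.296] 0.72 (array([0.6405, 0.2277, 0.0917]), np.float64(0.0046587539344046)) [0.6499 0.245  0.    ]
white_mid [254.592 210.384] 0.78 [328.192 237.312] 0.56 (array([0.6202, 0.1112, 0.0908]), np.float64(0.006877510059895469)) [0.6335 0.1178 0.    ]
clay_mid [227.904 204.   ] 0.82 [323.904 228.624] 0.81 (array([0.6395, 0.1751, 0.0794]), np.float64(0.0005278889431246143)) [0.6496 0.1858 0.    ]
tray [420.224 253.2  ] 0.86 [384.384 361.2  ] 0.9 (array([
[... 744 characters left out ...]
4142, -0.4732,  0.0019]), np.float64(0.003849837914928186)) [ 0.4125 -0.4726  0.    ]
jar [130.432 269.712] 0.82 [246.72 225.6 ] 0.63 (array([0.4843, 0.4283, 0.0011]), np.float64(0.005125750687819965)) [0.4819 0.4298 0.    ]
{'time': 1.7, 'joint_positions': array([ 1.1819,  0.0872,  1.3707,  0.    ,  1.6836, -0.1031]), 'qvel': array([ 0.0003,  0.0016,  0.0009,  0.0004, -0.0007, -0.0001]), 'joint_torque': array([  0.0007, -34.0045, -30.2583,   0.0718,   0.0239,  -0.    ]), 'tool_pos': array([0.1551, 0.5277, 0.2055]), 'ee_rot': array([ 3.1416, -0.    ,  2.8558]), 'wrist_force': array([ 0.4915, -0.2384,  0.6172]), 'wrist_torque': array([-0.092 ,  0.0039,  0.037 ]), 'width': 0.09435301748173922}
```

View pics/top0.png

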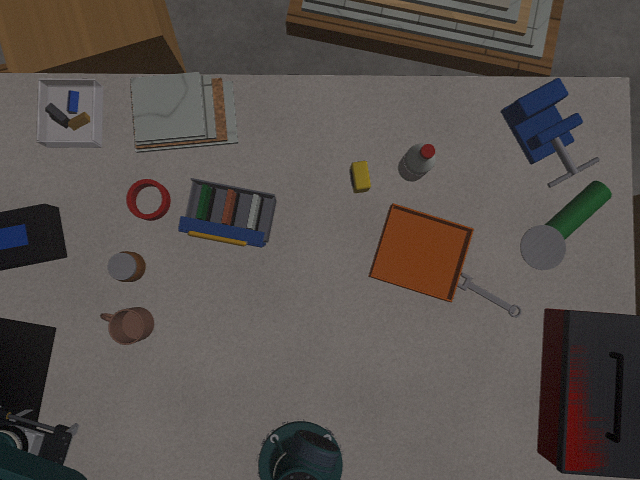

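View pics/side0.png

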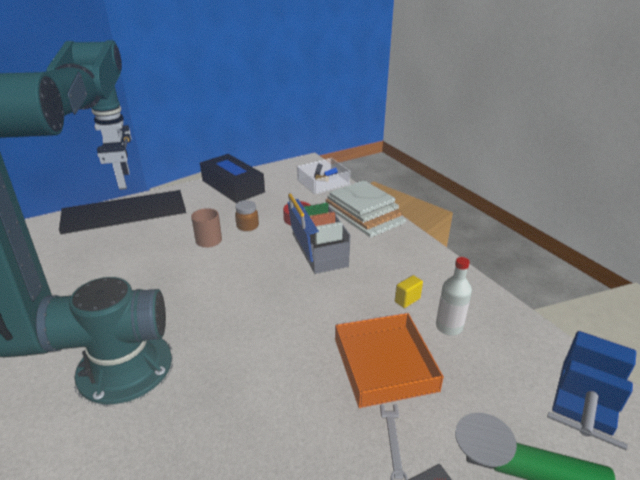

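```bash
python3 - <<'E'
from h import *
np.set_printoptions(precision=4,suppress=True)
t=snapshot("top");im=t["img"]
hsv=cv2.cvtColor(im,cv2.COLOR_BGR2HSV)
def blob(lo,hi,box):
    m=cv2.inRange(hsv,lo,hi);k=np.zeros_like(m);x0,y0,x1,y1=box;k[y0:y1,x0:x1]=m[y0:y1,x0:x1]
    n,l,st,c=cv2.connectedComponentsWithStats(k);i=1+np.argmax(st[1:,4])
    p=np.argwhere(l==i)[:,::-1].astype(np.float32);return cv2.minAreaRect(p),len(p)
for nm,lo,hi,box,z in [("bar",(18,120,90),(35,255,255),(180,220,260,255),.184+.006),("green",(50,80,30),(90,255,255),(190,175,225,230),.135),("clay",(3,80,60),(17,255,255),(215,180,245,230),.135),("tray",(5,150,80),(17,255,255),(360,195,480,310),.05)]:
    r,n=blob(lo,hi,box);b=cv2.boxPoints(r);w=np.array([onz(t,p,z)[:2] for p in b])
    e=np.roll(w,-1,0)-w;L=np.linalg.norm(e,axis=1)
    print(nm,n,r,"ctr",onz(t,r[0],z)[:2],"L",L[:2],"ang",np.arctan2(e[:2,1],e[:2,0]))
c=cv2.resize(im[165:260,165:295],None,fx=6,fy=6,interpolation=cv2.INTER_CUBIC)
# candidate pose overlay
yaw=-0.17; 
c=cv2.convertScaleAbs(c,alpha=1.8)
cv2.imwrite("pics/c1.png",c)
E
```

```text
bar 214 ((216.98077392578125, 237.5961456298828), (57.462032318115234, 3.9223227500915527), 11.309932708740234) ctr [0.5512 0.1831] L [0.0087 0.127 ] ang [-0.1826 -1.7659]
green 333 ((203.59617614746094, 201.5192108154297), (10.001921653747559, 34.51643371582031), 11.309932708740234) ctr [0.6384 0.2235] L [0.0801 0.0232] ang [-0.1829 -1.766 ]
clay 308 ((228.5192413330078, 206.4038543701172), (9.021340370178223, 34.71255111694336), 11.309932708740234) ctr [0.6272 0.1659] L [0.0806 0.0209] ang [-0.1855 -1.766 ]
tray 5951 ((422.06939697265625, 252.17794799804688), (85.30665588378906, 76.65667724609375), 17.354022979736328) ctr [ 0.5259 -0.2985] L [0.1891 0.21  ] ang [-0.3069 -1.8724]
```

View pics/c1.png

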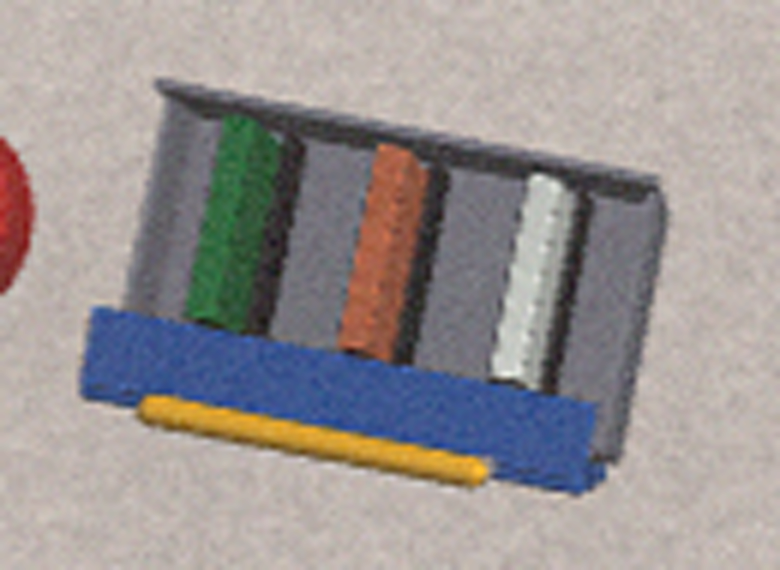

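```bash
cat >> h.py <<'E'
def Rp(pose,p):  # rack point -> world
    x,y,w=pose;c,s=np.cos(w),np.sin(w);return np.array([x+c*p[0]-s*p[1],y+s*p[0]+c*p[1],p[2]])
def doorpt(th,u,y,n=0): # u along panel, n inward offset
    return (-.056-u*np.sin(th)+n*np.cos(th),y,.045+u*np.cos(th)+n*np.sin(th))
def box(x0,x1,y0,y1,z): return [(x0,y0,z),(x1,y0,z),(x1,y1,z),(x0,y1,z)]
def overlay(s,pose,th,f=6,win=(165,165,295,260)):
    x0,y0,x1,y1=win
    im=cv2.convertScaleAbs(cv2.resize(s["img"][y0:y1,x0:x1],None,fx=f,fy=f,interpolation=cv2.INTER_CUBIC),alpha=1.6)
    def poly(P,c,close=True):
        q=np.array([(proj(s,Rp(pose,p))-[x0-.5,y0-.5])*f for p in P]).astype(np.int32);cv2.polylines(im,[q],close,c,1)
    for y in(-.06,0,.06): poly(box(-.031,.049,y-.006,y+.006,.135),(255,255,0))
    poly([doorpt(th,.139,-.06),doorpt(th,.139,.06)],(0,0,255),False)
    poly([doorpt(th,.097,-.098),doorpt(th,.097,.098),doorpt(th,0,.098),doorpt(th,0,-.098)],(255,0,255))
    return im
E
python3 - <<'E'
from h import *
np.set_printoptions(precision=4,suppress=True)
t=snapshot("top");s=snapshot("side");P=(.6196,.1717,-.185)
a=overlay(t,P,.097);b=overlay(s,P,.097,6,(265,180,365,275))
a=cv2.resize(a,(600,int(a.shape[0]*600/a.shape[1])))
h=max(a.shape[0],b.shape[0])
cv2.imwrite("pics/o1.png",cv2.resize(a,(400,292)))
c=np.zeros((300+570,600,3),np.uint8)
cv2.imwrite("pics/oa.png",a);cv2.imwrite("pics/ob.png",b)
E
```

```text
(no output)
```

View pics/oa.png

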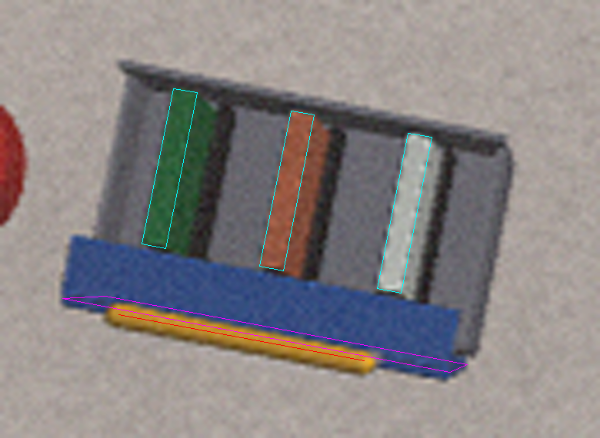

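View pics/ob.png

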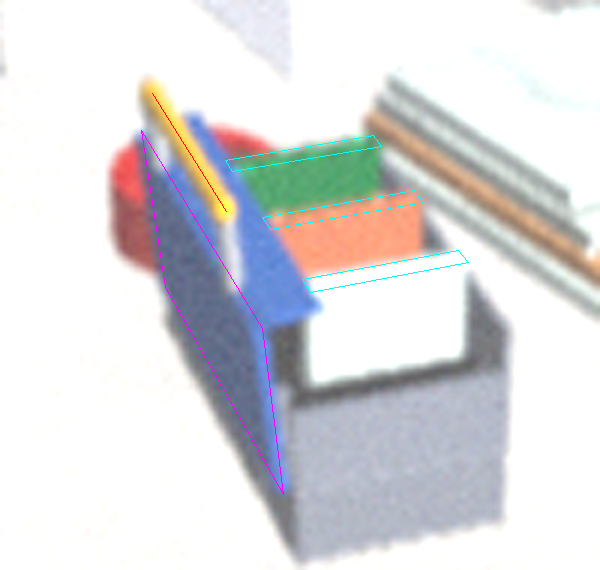

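Request:
{"name": "arm_command", "arguments": {"commands": "0 0 -4 0 0 10.5 1;0 0 -4 0 0 10.5 1;0 0 -4 0 0 10.5 1;0 0 -4 0 0 10.5 1;0 0 -4 0 0 10.5 1;0 0 -4 0 0 10.5 1;0 0 0 0 0 10.5 1;0 0 0 0 0 10.5 1"}}

```text
time: 2.85
tool_pos: [0.155, 0.5277, 0.2302]
ee_rot: [-3.141, 0.0, 1.354]
wrist_force: [1.0, -0.7, 0.6]
width: 0.0944
```

```bash
cat >> h.py <<'E'
P=(.6196,.1717,-.185)
def delta(p,yaw):
    o=robot.get_obs();R=RM(o["ee_rot"])
    d=R.T@(np.array(p)-o["tool_pos"])*1000
    T=Rot.from_euler("xyz",[np.pi,0,yaw]).as_matrix()
    print("t",round(o["time"],2),"pos",o["tool_pos"].round(4),"F",np.round(o["wrist_force"],1),"w",round(o["width"],4),"| shift mm",d.round(1),"turn deg",np.degrees(Rot.from_matrix(R.T@T).as_rotvec()).round(1))
E
python3 -c "
from h import *
b=Rp(P,(-.0705,0,.23));delta(b,1.386)"
```

```text
t 2.85 pos [0.155  0.5277 0.2302] F [ 1.  -0.7  0.6] w 0.0944 | shift mm [-2.499e+02  4.599e+02  2.000e-01] turn deg [-0.   0.  -1.8]
```

Request:
{"name": "arm_command", "arguments": {"commands": "-27 50 0 0 0 -1.8 1;-27 50 0 0 0 0 1;-27 50 0 0 0 0 1;-27 50 0 0 0 0 1;-27 50 0 0 0 0 1;-27 50 0 0 0 0 1;-27 50 0 0 0 0 1;-27 50 0 0 0 0 1;-15 25 0 0 0 0 1"}}

```text
time: 3.98
tool_pos: [0.5394, 0.2144, 0.2302]
ee_rot: [3.14, -0.003, 1.392]
wrist_force: [-0.8, -0.0, -0.3]
width: 0.094
```

```bash
python3 -c "
from h import *
b=Rp(P,(-.0705,0,.23));delta(b,1.386)"
```

```text
t 3.98 pos [0.5394 0.2144 0.2302] F [-0.8 -0.  -0.3] w 0.094 | shift mm [-27.3  16.    0.1] turn deg [ 0.1 -0.2  0.3]
```

Request:
{"name": "arm_command", "arguments": {"commands": "-27 16 0 0 0 0 1;0 0 0 0 0 0 1;0 0 30 0 0 0 1;0 0 30 0 0 0 1;0 0 5 0 0 0 0.6;0 0 0 0 0 0 0"}}

```text
time: 4.72
tool_pos: [0.552, 0.1856, 0.1648]
ee_rot: [3.139, -0.006, 1.39]
wrist_force: [0.8, 0.1, 0.1]
width: 0.0776
```

```bash
python3 - <<'E'
from h import *
delta(Rp(P,(-.0705,0,.164)),1.386)
t=snapshot("top");s=snapshot("side")
a=t["img"][165:265,155:295];b=s["img"][120:275,255:375]
cv2.imwrite("pics/g1.png",np.hstack([cv2.resize(a,(560,400),interpolation=2),cv2.resize(b,(240,400))]) if 0 else cv2.convertScaleAbs(cv2.resize(b,None,fx=4.5,fy=3.8,interpolation=2),alpha=1.6))
E
```

```text
t 4.72 pos [0.552  0.1856 0.1648] F [0.8 0.1 0.1] w 0.0776 | shift mm [-1.3 -1.5  0.8] turn deg [ 0.2 -0.4  0.2]
```

Position is good; close on the bar.

Request:
{"name": "arm_command", "arguments": {"commands": "0 0 0 0 0 0 0;0 0 0 0 0 0 0;0 0 0 0 0 0 0;0 0 0 0 0 0 0;0 0 0 0 0 0 0;0 0 0 0 0 0 0"}}

```text
time: 5.58
tool_pos: [0.5527, 0.1863, 0.1689]
ee_rot: [3.135, -0.009, 1.39]
wrist_force: [-2.3, 0.4, 1.8]
width: 0.0117
```

```bash
python3 - <<'E'
from h import *
delta(Rp(P,(-.0705,0,.164)),1.386)
s=snapshot("side");b=s["img"][120:275,255:375]
cv2.imwrite("pics/g1.png",cv2.convertScaleAbs(cv2.resize(b,None,fx=3.8,fy=3.8,interpolation=2),alpha=1.6))
# arc rows in tool frame (y=rack x, z=down), relative to present angle
o=robot.get_obs();c,sn=np.cos(P[2]),np.sin(P[2])
x=(o["tool_pos"][0]-P[0])*c+(o["tool_pos"][1]-P[1])*sn;z=o["tool_pos"][2]+.019
print(x,z,"th",np.arctan2(-.056-x,z-.045),"r",np.hypot(-.056-x,z-.045))
th0=np.arctan2(-.056-x,z-.045)
T=np.linspace(th0,1.5,11);q=np.c_[-.139*np.sin(T),-.139*np.cos(T)]*1000
print(np.diff(q,axis=0).round(1).tolist())
E
```

```text
t 5.58 pos [0.5527 0.1863 0.1689] F [-2.3  0.4  1.8] w 0.0117 | shift mm [-2.1 -2.1  4.8] turn deg [ 0.4 -0.5  0.3]
-0.06842325989471017 0.18787211718840888 th 0.08673554282473525 r 0.14341122430378297
[[-19.4, 3.1], [-18.8, 5.8], [-17.8, 8.4], [-16.4, 10.8], [-14.7, 13.0], [-12.7, 14.9], [-10.5, 16.6], [-8.1, 17.9], [-5.5, 18.8], [-2.8, 19.4]]
```

View pics/g1.png

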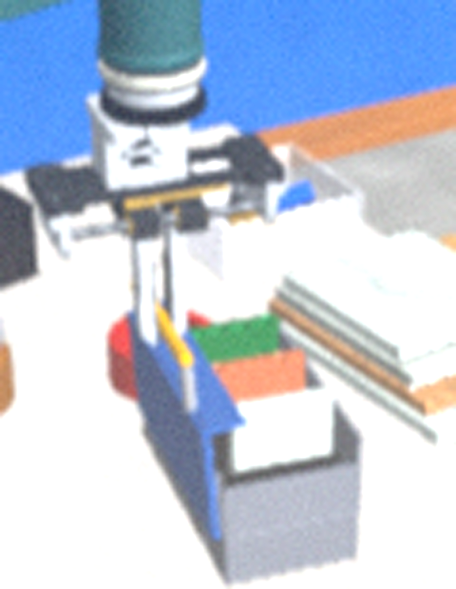

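Request:
{"name": "arm_command", "arguments": {"commands": "0 -19 3 0 0 0 0;0 -19 6 0 0 0 0;0 -18 8 0 0 0 0;0 -16 11 0 0 0 0;0 -15 13 0 0 0 0"}}

```text
time: 6.25
tool_pos: [0.4795, 0.2005, 0.1379]
ee_rot: [3.098, -0.015, 1.387]
wrist_force: [-4.7, -2.0, 9.8]
width: 0.0108
```

```bash
cat >> h.py <<'E'
def arc(goal,n):
    o=robot.get_obs();c,sn=np.cos(P[2]),np.sin(P[2])
    d=o["tool_pos"]-RM(o["ee_rot"])[:,2]*.019
    x=(d[0]-P[0])*c+(d[1]-P[1])*sn;y=-(d[0]-P[0])*sn+(d[1]-P[1])*c;z=d[2]
    th=np.arctan2(-.056-x,z-.045)
    print("F",o["wrist_force"].round(1),"w",o["width"].round(4),"rpy",o["ee_rot"].round(3),"y",y.round(4),"th",th.round(3),"r",np.hypot(-.056-x,z-.045).round(4))
    T=np.linspace(th,goal,n+1)[1:];q=np.c_[-.056-.139*np.sin(T),.045+.139*np.cos(T)]
    q=np.vstack([[x,z],q]);D=np.diff(q,axis=0)*1000
    print([(round(a,1),round(-b,1)) for a,b in D])
E
python3 -c "
from h import *
arc(1.5,5)"
```

```text
Traceback (most recent call last):
  File "h.py", line 47, in arc
    print("F",o["wrist_force"].round(1),"w",o["width"].round(4),"rpy",o["ee_rot"].round(3),"y",y.round(4),"th",th.round(3),"r",np.hypot(-.056-x,z-.045).round(4))
                                            ^^^^^^^^^^^^^^^^
AttributeError: 'float' object has no attribute 'round'
```

```bash
sed -i 's/o\["width"\].round(4)/round(o["width"],4)/' h.py
python3 -c "
from h import *
arc(1.5,5)"
```

```text
F [-4.7 -2.   9.8] w 0.0108 rpy [ 3.098 -0.015  1.387] y 0.0023 th 0.666 r 0.1422
[(np.float64(-15.0), np.float64(18.3)), (np.float64(-14.1), np.float64(18.4)), (np.float64(-10.9), np.float64(20.5)), (np.float64(-7.3), np.float64(22.0)), (np.float64(-3.6), np.float64(22.9))]
```

Request:
{"name": "arm_command", "arguments": {"commands": "0 -15 18 0.6 0 0 0;0 -14 18 0.6 0 0 0;0 -11 20 0.6 0 0 0;0 -7 22 0.6 0 0 0"}}

```text
time: 6.75
tool_pos: [0.432, 0.2096, 0.0651]
ee_rot: [3.139, -0.015, 1.388]
wrist_force: [-6.1, -0.2, 4.1]
width: 0.0108
```

```bash
python3 -c "
from h import *
arc(1.5,2)"
```

```text
F [-6.1 -0.2  4.1] w 0.0108 rpy [ 3.139 -0.015  1.388] y 0.0025 th 1.29 r 0.1409
[(np.float64(-1.5), np.float64(14.8)), (np.float64(-1.8), np.float64(14.5))]
```

Request:
{"name": "arm_command", "arguments": {"commands": "0 -3 15 0 0 0 0;0 -2 15 0 0 0 0;0 0 6 0 0 0 0;0 0 3 0 0 0 0"}}

```text
time: 7.25
tool_pos: [0.4264, 0.2107, 0.0314]
ee_rot: [3.14, -0.013, 1.389]
wrist_force: [-11.0, -4.3, 21.1]
width: 0.0108
```

```bash
python3 -c "
from h import *
arc(1.5,2)"
```

```text
F [-11.   -4.3  21.1] w 0.0108 rpy [ 3.14  -0.013  1.389] y 0.0025 th 1.532 r 0.1412
[(np.float64(2.3), np.float64(-2.2)), (np.float64(0.1), np.float64(-2.2))]
```

Request:
{"name": "arm_command", "arguments": {"commands": "0 0 -1 0 0 0 0.3;0 0 0 0 0 0 0.3;0 0 0 0 0 0 0.3;0 0 -30 0 0 0 0.3;0 0 -60 0 0 0 0.4;0 0 -60 0 0 -10 0.4;0 0 -30 0 0 -10.5 0.4;0 0 0 0 0 -10.5 0.4"}}

```text
time: 8.25
tool_pos: [0.4278, 0.2081, 0.2138]
ee_rot: [3.133, -0.009, 1.943]
wrist_force: [-0.6, 0.8, -0.4]
width: 0.0376
```

```bash
python3 - <<'E'
from h import *
t=snapshot("top");s=snapshot("side")
delta(Rp(P,(.009,.06,.2)),2.957)
for q in ["door_bar","green_mid","clay_mid","white_mid"]:
    a,ca=tip(q,t);b,cb=tip(q,s);print(q,ca,cb,tri(t,a,s,b) if a is not None and b is not None else "")
a=overlay(t,P,1.5,5,(165,165,295,285));cv2.imwrite("pics/d1.png",a)
E
```

```text
t 8.35 pos [0.4266 0.2076 0.2113] F [ 0.1 -0.4 -0.6] w 0.0375 | shift mm [-56.3 206.4  11.6] turn deg [  0.5  -0.4 -58.4]
door_bar 0.82 0.64 (array([0.42669771, 0.20112459, 0.06476561]), np.float64(0.0003425725301937757))
green_mid 0.55 0.88 (array([0.63416721, 0.22428211, 0.1036385 ]), np.float64(0.0021625243578133006))
clay_mid 0.91 0.52 (array([0.62785639, 0.17131425, 0.09345456]), np.float64(0.01134410833120032))
white_mid 0.69 0.86 (array([0.61484441, 0.10788938, 0.09812617]), np.float64(0.0016926515812674832))
```

View pics/d1.png

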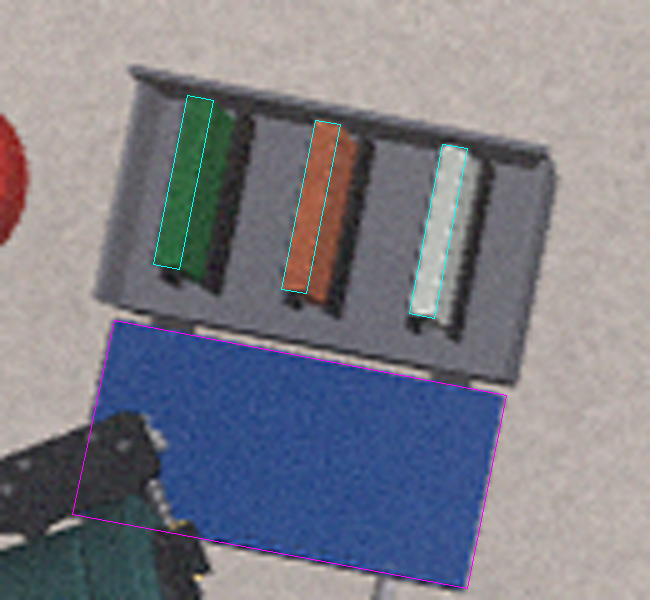

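Request:
{"name": "arm_command", "arguments": {"commands": "0 0 0 0 0 -10.5 0.4;0 0 0 0 0 -10.5 0.4;0 0 0 0 0 -10.5 0.4;0 0 0 0 0 -10.5 0.4;0 0 0 0 0 -10.5 0.4;0 0 0 0 0 -4 0.4;0 0 0 0.4 -0.4 0 0.4"}}

```text
time: 9.62
tool_pos: [0.4253, 0.2072, 0.2085]
ee_rot: [-3.141, 0.001, 2.946]
wrist_force: [0.5, -0.2, 0.1]
width: 0.0376
```

```bash
python3 -c "
from h import *
delta(Rp(P,(.009,.06,.2)),2.957)"
```

```text
t 9.62 pos [0.4253 0.2072 0.2085] F [ 0.5 -0.2  0.1] w 0.0376 | shift mm [-205.9   63.     8.7] turn deg [-0.   0.1 -0.6]
```

Request:
{"name": "arm_command", "arguments": {"commands": "-50 15 0 0 0 -0.6 0.4;-50 15 0 0 0 0 0.4;-50 15 0 0 0 0 0.4;-40 12 0 0 0 0 0.4;0 0 0 0 0 0 0.4"}}

```text
time: 10.25
tool_pos: [0.6266, 0.2287, 0.2059]
ee_rot: [-3.14, -0.001, 2.95]
wrist_force: [-0.5, 0.7, 0.1]
width: 0.0374
```

```bash
python3 -c "
from h import *
delta(Rp(P,(.009,.06,.098)),2.957)"
```

```text
t 10.25 pos [0.6266 0.2287 0.2059] F [-0.5  0.7  0.1] w 0.0374 | shift mm [-12.6   3.  107.9] turn deg [-0.1 -0.  -0.4]
```

Request:
{"name": "arm_command", "arguments": {"commands": "-12 3 0 0 0 -0.4 0.4;0 0 40 0 0 0 0.4;0 0 0 0 0 0 0.4"}}

```text
time: 10.62
tool_pos: [0.6373, 0.2298, 0.1654]
ee_rot: [-3.139, -0.002, 2.955]
wrist_force: [-0.3, 0.5, -0.1]
width: 0.0377
```

```bash
python3 -c "
from h import *
delta(Rp(P,(.009,.06,.098)),2.957)
s=snapshot('side');b=s['img'][110:275,265:385]
cv2.imwrite('pics/g2.png',cv2.convertScaleAbs(cv2.resize(b,None,fx=3.6,fy=3.6,interpolation=2),alpha=1.6))"
```

```text
t 10.62 pos [0.6373 0.2298 0.1654] F [-0.3  0.5 -0.1] w 0.0377 | shift mm [-2.5 -0.2 67.4] turn deg [-0.2 -0.1 -0.1]
```

View pics/g2.png

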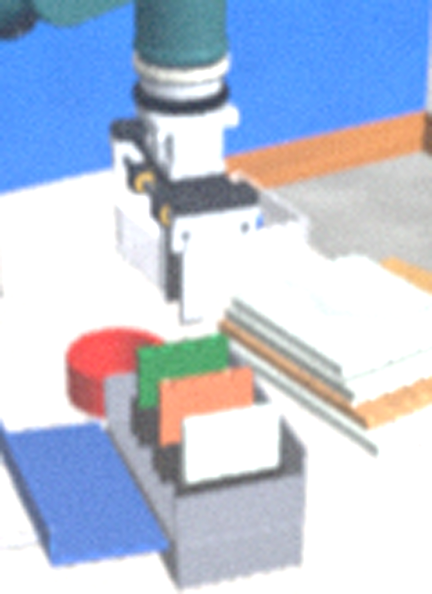

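Request:
{"name": "arm_command", "arguments": {"commands": "-2 0 25 0 0 0 0.4;0 0 25 0 0 0 0.4;0 0 16 0 0 0 0.4;0 0 0 0 0 0 0.4;0 0 0 0 0 0 0;0 0 1 0 0 0 0;0 0 1 0 0 0 0;0 0 1 0 0 0 0;0 0 0 0 0 0 0"}}

```text
time: 11.8
tool_pos: [0.6461, 0.2311, 0.1167]
ee_rot: [3.133, 0.026, 2.954]
wrist_force: [0.0, -0.5, -0.4]
width: 0.0113
```

```bash
python3 -c "
from h import *
delta(Rp(P,(.009,.06,.098)),2.957)"
```

```text
t 11.8 pos [0.6461 0.2311 0.1167] F [ 0.  -0.5 -0.4] w 0.0113 | shift mm [ 6.6 -3.4 18.5] turn deg [ 0.5  1.5 -0.2]
```

Request:
{"name": "arm_command", "arguments": {"commands": "0 0 0 0 0 0 0.4;0 0 0 0 0 0 0.4;0 0 0 0 0 0 0.4"}}

```text
time: 12.18
tool_pos: [0.6463, 0.2321, 0.1158]
ee_rot: [3.131, 0.026, 2.954]
wrist_force: [0.7, -0.3, -0.0]
width: 0.0361
```

```bash
python3 -c "
from h import *
delta(Rp(P,(.009,.06,.098)),2.957);print(robot.get_obs()['joint_positions'])"
```

```text
t 12.18 pos [0.6463 0.2321 0.1158] F [ 0.7 -0.3 -0. ] w 0.0361 | shift mm [ 6.6 -4.5 17.6] turn deg [ 0.6  1.5 -0.2]
[ 0.26333094  0.39984741  1.16929227 -0.00216112  1.54478772 -1.12001881]
```

Request:
{"name": "arm_command", "arguments": {"commands": "6 -3 0 0.5 1.5 0 0.4;1 -1 8 0 0 0 0.4;0 0 0 0 0 0 0.4"}}

```text
time: 12.55
tool_pos: [0.638, 0.2295, 0.1064]
ee_rot: [3.141, -0.003, 2.954]
wrist_force: [-0.0, -0.2, -0.4]
width: 0.038
```

```bash
python3 -c "
from h import *
delta(Rp(P,(.009,.06,.098)),2.957)
s=snapshot('side');b=s['img'][110:275,265:385]
cv2.imwrite('pics/g3.png',cv2.convertScaleAbs(cv2.resize(b,None,fx=3.6,fy=3.6,interpolation=2),alpha=1.6))"
```

```text
t 12.55 pos [0.638  0.2295 0.1064] F [-0.  -0.2 -0.4] w 0.038 | shift mm [-1.6 -0.2  8.4] turn deg [ 0.  -0.2 -0.2]
```

View pics/g3.png

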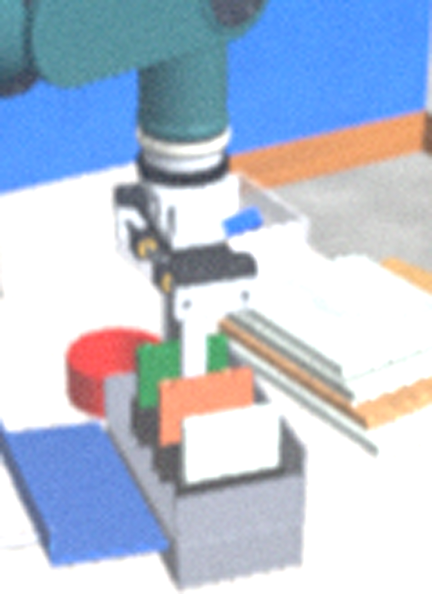

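Request:
{"name": "arm_command", "arguments": {"commands": "-1 0 9 0 0 0 0.4;0 0 0 0 0 0 0.4"}}

```text
time: 12.85
tool_pos: [0.6393, 0.2294, 0.0974]
ee_rot: [3.14, -0.002, 2.954]
wrist_force: [-0.6, 0.1, -0.7]
width: 0.0375
```

Request:
{"name": "arm_command", "arguments": {"commands": "0 0 0 0 0 0 0;0 0 0 0 0 0 0;0 0 0 0 0 0 0"}}

```text
time: 13.22
tool_pos: [0.6396, 0.2295, 0.0977]
ee_rot: [3.14, -0.001, 2.954]
wrist_force: [0.5, -0.5, 0.9]
width: 0.0117
```

Request:
{"name": "arm_command", "arguments": {"commands": "0 0 0 0 0 0 0;0 0 0 0 0 0 0"}}

```text
time: 13.48
tool_pos: [0.6396, 0.2295, 0.0978]
ee_rot: [3.14, -0.001, 2.954]
wrist_force: [0.9, 0.4, 0.9]
width: 0.0119
```

Request:
{"name": "arm_command", "arguments": {"commands": "0 0 -15 0 0 0 0;0 0 -20 0 0 0 0;0 0 -20 0 0 0 0"}}

```text
time: 13.85
tool_pos: [0.6376, 0.2289, 0.1515]
ee_rot: [-3.14, -0.008, 2.954]
wrist_force: [0.5, -0.2, -2.9]
width: 0.0116
```

```bash
python3 -c "
from h import *
delta(Rp(P,(.009,.06,.25)),2.957)"
```

```text
t 13.85 pos [0.6376 0.2289 0.1515] F [ 0.5 -0.2 -2.9] w 0.0116 | shift mm [ -1.    0.3 -98.6] turn deg [-0.1 -0.5 -0.2]
```

Request:
{"name": "arm_command", "arguments": {"commands": "-1 0 -30 0 -0.5 0 0;0 0 -30 0 0 0 0;0 0 -30 0 0 0 0;0 0 -10 0 0 0 0"}}

```text
time: 14.35
tool_pos: [0.6387, 0.2288, 0.2577]
ee_rot: [-3.141, 0.002, 2.954]
wrist_force: [-0.2, 0.2, -2.9]
width: 0.0118
```

```bash
python3 -c "
from h import *
delta((.526,-.2985,.245),2.835)
t=snapshot('top');s=snapshot('side')
print(tip('green_mid',t),tip('green_mid',s))
cv2.imwrite('pics/g4.png',cv2.convertScaleAbs(s['img'][60:290,240:400],alpha=1.6))"
```

```text
t 14.35 pos [0.6387 0.2288 0.2577] F [-0.2  0.2 -2.9] w 0.0118 | shift mm [  12.6 -539.    13.1] turn deg [-0.   0.1  6.8]
(array([491.584, 294.288]), 0.35) (array([313.92 , 170.496]), 0.82)
```

View pics/g4.png

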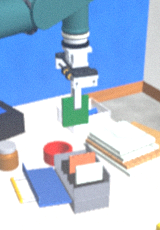

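Request:
{"name": "arm_command", "arguments": {"commands": "0 -15 0 0 0 0 0;0 -30 0 0 0 0 0;0 -45 0 0 0 0 0;0 -50 0 0 0 0 0;0 -50 0 0 0 0 0;0 -50 0 0 0 0 0;0 -50 0 0 0 0 0;0 -50 0 0 0 0 0;0 -50 0 0 0 0 0;0 -40 0 0 0 0 0;0 -25 0 0 0 0 0;0 -10 0 0 0 0 0"}}

```text
time: 16.05
tool_pos: [0.5347, -0.2501, 0.2368]
ee_rot: [-3.13, -0.037, 2.949]
wrist_force: [-0.1, 0.3, -2.6]
width: 0.0119
```

```bash
python3 -c "
from h import *
delta((.526,-.2985,.14),2.835)"
```

```text
t 16.05 pos [ 0.5347 -0.2501  0.2368] F [-0.1  0.3 -2.6] w 0.0119 | shift mm [ -4.4 -48.   97.3] turn deg [-0.8 -2.1  6.5]
```

Request:
{"name": "arm_command", "arguments": {"commands": "0 -15 0 -0.4 -1 3 0;-2 -15 10 -0.4 -1 3.5 0;-2 -12 15 0 0 0 0;0 0 10 0 0 0 0;0 0 0 0 0 0 0"}}

```text
time: 16.68
tool_pos: [0.5265, -0.2926, 0.1969]
ee_rot: [3.138, -0.004, 2.829]
wrist_force: [1.1, 0.2, -2.3]
width: 0.0117
```

```bash
python3 -c "
from h import *
delta((.526,-.2985,.0627),2.835)"
```

```text
t 16.68 pos [ 0.5265 -0.2926  0.1969] F [ 1.1  0.2 -2.3] w 0.0117 | shift mm [ -1.9  -6.3 134.2] turn deg [ 0.2 -0.2 -0.4]
```

Request:
{"name": "arm_command", "arguments": {"commands": "-2 -6 20 0 0 -0.4 0;0 0 30 0 0 0 0;0 0 30 0 0 0 0;0 0 25 0 0 0 0;0 0 10 0 0 0 0;0 0 0 0 0 0 0"}}

```text
time: 17.42
tool_pos: [0.5301, -0.2957, 0.0817]
ee_rot: [3.138, 0.002, 2.842]
wrist_force: [-0.5, 0.3, -2.4]
width: 0.0116
```

```bash
python3 -c "
from h import *
delta((.526,-.2985,.0578),2.835)"
```

```text
t 17.43 pos [ 0.5301 -0.2957  0.0817] F [-0.5  0.3 -2.4] w 0.0116 | shift mm [ 3.2 -4.  23.9] turn deg [0.2 0.1 0.4]
```

Request:
{"name": "arm_command", "arguments": {"commands": "2 -3 10 0.2 0.1 0 0;0 0 6 0 0 0 0;0 0 3 0 0 0 0;0 0 0 0.2 0 0 0"}}

```text
time: 17.92
tool_pos: [0.529, -0.2992, 0.0649]
ee_rot: [-3.136, 0.005, 2.842]
wrist_force: [0.2, 0.2, -2.6]
width: 0.0117
```

```bash
python3 -c "
from h import *
delta((.526,-.2985,.0578),2.835)"
```

```text
t 17.93 pos [ 0.529  -0.2992  0.0649] F [ 0.2  0.2 -2.6] w 0.0117 | shift mm [ 3.1 -0.1  7.1] turn deg [-0.3  0.3  0.4]
```

Request:
{"name": "arm_command", "arguments": {"commands": "0 0 3 -0.3 0.3 0 0;0 0 2 0 0 0 0;0 0 0 0 0 0 0"}}

```text
time: 18.3
tool_pos: [0.5294, -0.2995, 0.0602]
ee_rot: [-3.141, 0.001, 2.842]
wrist_force: [-0.3, -0.3, -2.5]
width: 0.0122
```

Request:
{"name": "arm_command", "arguments": {"commands": "0 0 1.5 0 0 0 0;0 0 0 0 0 0 0"}}

```text
time: 18.55
tool_pos: [0.5295, -0.2995, 0.0587]
ee_rot: [-3.141, 0.001, 2.843]
wrist_force: [0.6, 0.3, -2.2]
width: 0.0116
```

Request:
{"name": "arm_command", "arguments": {"commands": "0 0 1 0 0 0 0;0 0 0 0 0 0 0"}}

```text
time: 18.8
tool_pos: [0.5296, -0.2996, 0.0579]
ee_rot: [-3.141, 0.002, 2.843]
wrist_force: [0.8, 0.7, -3.3]
width: 0.0116
```

Request:
{"name": "arm_command", "arguments": {"commands": "0 0 1 0 0 0 0;0 0 0 0 0 0 0"}}

```text
time: 19.05
tool_pos: [0.5297, -0.2997, 0.0579]
ee_rot: [-3.141, 0.002, 2.843]
wrist_force: [-1.0, -0.5, -2.1]
width: 0.0121
```

Request:
{"name": "arm_command", "arguments": {"commands": "0 0 1 0 0 0 0;0 0 0 0 0 0 0"}}

```text
time: 19.3
tool_pos: [0.5299, -0.2998, 0.0578]
ee_rot: [-3.141, 0.003, 2.843]
wrist_force: [0.1, 0.3, -1.2]
width: 0.0116
```

Request:
{"name": "arm_command", "arguments": {"commands": "0 0 2 0 0 0 0;0 0 1 0 0 0 0"}}

```text
time: 19.55
tool_pos: [0.5301, -0.2998, 0.0577]
ee_rot: [-3.14, 0.004, 2.843]
wrist_force: [-2.0, 2.0, 1.6]
width: 0.0121
```

Contact confirmed (weight taken, z stalled at the predicted height). Release gently.

Request:
{"name": "arm_command", "arguments": {"commands": "0 0 0 0 0 0 0.18;0 0 0 0 0 0 0.25;0 0 0 0 0 0 0.35;0 0 0 0 0 0 0.5;0 0 0 0 0 0 0.5;0 0 -15 0 0 0 0.5;0 0 -30 0 0 0 0.5;0 0 -50 0 0 0 0.5;0 0 -50 0 0 0 0.5"}}

```text
time: 20.68
tool_pos: [0.5281, -0.2985, 0.2028]
ee_rot: [3.141, -0.003, 2.843]
wrist_force: [0.8, 0.4, -0.3]
width: 0.0467
```

```bash
python3 - <<'E'
from h import *
delta(Rp(P,(-.1965,.0025,.21)),1.386)
s=snapshot('side');t=snapshot('top')
print(tip('green_mid',t),tip('green_mid',s),tip('green',s))
b=cv2.convertScaleAbs(cv2.resize(s['img'][260:430,320:460],(400,486),interpolation=2),alpha=1.6)
a=cv2.convertScaleAbs(cv2.resize(t['img'][190:316,360:464],(400,486),interpolation=2),alpha=1.6)
cv2.imwrite('pics/p1.png',np.hstack([b,a]))
E
```

```text
t 20.68 pos [ 0.5281 -0.2985  0.2028] F [ 0.8  0.4 -0.3] w 0.0467 | shift mm [246.6 456.4  -6. ] turn deg [-0.1 -0.2 83.5]
(array([425.6  , 249.312]), 0.58) (array([388.224, 346.992]), 0.65) (array([386.816, 360.   ]), 0.56)
```

View pics/p1.png

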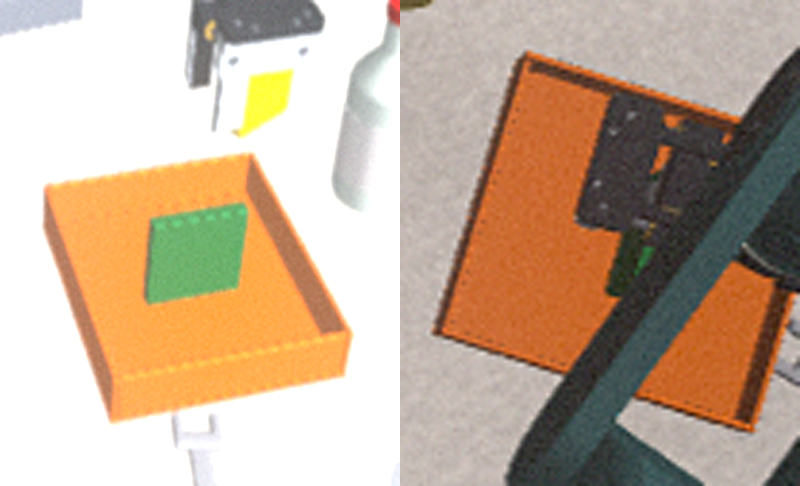

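Request:
{"name": "arm_command", "arguments": {"commands": "0 0 -6 0 0 10.5 0.5;0 0 -6 0 0 10.5 0.5;0 0 0 0 0 10.5 0.5;0 0 0 0 0 10.5 0.5;0 0 0 0 0 10.5 0.5;0 0 0 0 0 10.5 0.5;0 0 0 0 0 10.5 0.5;0 0 0 0 0 6 0.5;0 0 0 0 0 0 0.4"}}

```text
time: 22.05
tool_pos: [0.5196, -0.2927, 0.1897]
ee_rot: [-3.101, -0.02, 1.42]
wrist_force: [0.2, -0.5, 0.8]
width: 0.0405
```

```bash
python3 -c "
from h import *
delta((.4264,.2105,.21),1.386)"
```

```text
t 22.05 pos [ 0.5196 -0.2927  0.1897] F [ 0.2 -0.5  0.8] w 0.0405 | shift mm [ 483.9 -167.9   -3.7] turn deg [-2.4 -1.1  2. ]
```

Request:
{"name": "arm_command", "arguments": {"commands": "20 -7 -10 -1.2 -0.5 2 0.4;45 -15 -8 -1.2 -0.5 0 0.4;45 -15 -3 0 0 0 0.4;45 -15 -3 0 0 0 0.4;45 -15 -3 0 0 0 0.4;45 -15 0 0 0 0 0.4;45 -15 0 0 0 0 0.4;45 -15 0 0 0 0 0.4;45 -15 0 0 0 0 0.4;45 -15 0 0 0 0 0.4;20 -7 0 0 0 0 0.4;0 0 0 0 0 0 0.4"}}

```text
time: 23.55
tool_pos: [0.4416, 0.1856, 0.2065]
ee_rot: [-3.117, -0.003, 1.407]
wrist_force: [-0.7, -0.8, -0.5]
width: 0.0376
```

```bash
python3 -c "
from h import *
delta((.4264,.2105,.15),1.386)"
```

```text
t 23.55 pos [0.4416 0.1856 0.2065] F [-0.7 -0.8 -0.5] w 0.0376 | shift mm [ 21.9 -17.6  57. ] turn deg [-1.4 -0.2  1.2]
```

Request:
{"name": "arm_command", "arguments": {"commands": "22 -18 10 -1.4 -0.2 1.2 0.3;0 0 25 0 0 0 0.3;0 0 10 0 0 0 0.3;0 0 0 0 0 0 0.3"}}

```text
time: 24.05
tool_pos: [0.4271, 0.2071, 0.1591]
ee_rot: [-3.14, 0.004, 1.385]
wrist_force: [0.0, 0.3, 0.0]
width: 0.0284
```

```bash
python3 - <<'E'
from h import *
t=snapshot("top");s=snapshot("side")
a,ca=tip("door_bar",t);b,cb=tip("door_bar",s);print(ca,cb,onz(t,a,.055) if a is not None else 0,onz(s,b,.055) if b is not None else 0)
delta((.4264,.2105,.036),1.386)
E
```

```text
0.61 0.57 [0.43067799 0.20461304 0.055     ] [0.42755686 0.2229148  0.055     ]
t 24.25 pos [0.4281 0.2078 0.1609] F [ 0.5 -0.3  0.2] w 0.0285 | shift mm [  2.6  -2.3 124.8] turn deg [ 0.1  0.1 -0. ]
```

Request:
{"name": "arm_command", "arguments": {"commands": "2 -2 25 0 0 0 0.38;0 0 25 0 0 0 0.38;0 0 20 0 0 0 0.38;0 0 0 0 0 0 0.38"}}

```text
time: 24.75
tool_pos: [0.43, 0.2104, 0.0935]
ee_rot: [3.133, -0.002, 1.384]
wrist_force: [0.5, 0.5, -0.2]
width: 0.0355
```

```bash
python3 -c "
from h import *
delta((.4264,.2105,.036),1.386)"
```

```text
t 24.75 pos [0.43   0.2104 0.0935] F [ 0.5  0.5 -0.2] w 0.0355 | shift mm [-0.7 -4.1 57.5] turn deg [ 0.5 -0.1 -0.1]
```

Request:
{"name": "arm_command", "arguments": {"commands": "0 -4 15 0.5 0 0 0.38;0 0 15 0 0 0 0.38;0 -1 12 0 0 0 0.38;0 -1 8 0 0 0 0.38;0 0 0 0 0 0 0.38"}}

```text
time: 25.38
tool_pos: [0.4256, 0.2122, 0.0426]
ee_rot: [3.139, -0.004, 1.384]
wrist_force: [-0.6, 0.0, 1.2]
width: 0.0356
```

```bash
python3 -c "
from h import *
delta((.4264,.2105,.036),1.386)"
```

```text
t 25.38 pos [0.4256 0.2122 0.0426] F [-0.6  0.   1.2] w 0.0356 | shift mm [-1.6  1.   6.6] turn deg [ 0.2 -0.2 -0.1]
```

Request:
{"name": "arm_command", "arguments": {"commands": "-1 1 6 0 0 0 0.38;0 0 0 0 0 0 0.38;0 0 0 0 0 0 0;0 0 0 0 0 0 0;0 0 0 0 0 0 0;0 0 0 0 0 0 0"}}

```text
time: 26.12
tool_pos: [0.4265, 0.2115, 0.0374]
ee_rot: [3.139, -0.005, 1.384]
wrist_force: [0.0, -1.0, -1.4]
width: 0.0108
```

```bash
python3 -c "
from h import *
arc(0.0,11)"
```

```text
F [ 0.  -1.  -1.4] w 0.0108 rpy [ 3.139 -0.005  1.384] y 0.0035 th 1.49 r 0.1417
[(np.float64(5.4), np.float64(-18.4)), (np.float64(5.3), np.float64(-18.1)), (np.float64(7.7), np.float64(-17.2)), (np.float64(9.9), np.float64(-16.0)), (np.float64(12.0), np.float64(-14.5)), (np.float64(13.8), np.float64(-12.8)), (np.float64(15.4), np.float64(-10.8)), (np.float64(16.7), np.float64(-8.6)), (np.float64(17.7), np.float64(-6.2)), (np.float64(18.4), np.float64(-3.8)), (np.float64(18.8), np.float64(-1.3))]
```

Request:
{"name": "arm_command", "arguments": {"commands": "0 2 -18 0 0 0 0;0 5 -18 0 0 0 0;0 8 -17 0 0 0 0;0 10 -16 0 0 0 0"}}

```text
time: 26.62
tool_pos: [0.4466, 0.2076, 0.1038]
ee_rot: [-3.131, -0.004, 1.385]
wrist_force: [-3.4, 2.5, -4.7]
width: 0.011
```

```bash
python3 -c "
from h import *
arc(0.0,7)"
```

```text
F [-3.4  2.5 -4.7] w 0.011 rpy [-3.131 -0.004  1.385] y 0.0033 th 0.997 r 0.1433
[(np.float64(15.5), np.float64(-13.5)), (np.float64(14.0), np.float64(-14.0)), (np.float64(15.9), np.float64(-11.8)), (np.float64(17.4), np.float64(-9.5)), (np.float64(18.5), np.float64(-6.9)), (np.float64(19.3), np.float64(-4.2)), (np.float64(19.7), np.float64(-1.4))]
```

Request:
{"name": "arm_command", "arguments": {"commands": "0 14 -14 -0.3 0 0 0;0 14 -14 -0.3 0 0 0;0 16 -12 0 0 0 0;0 17 -10 0 0 0 0"}}

```text
time: 27.12
tool_pos: [0.4983, 0.1977, 0.1559]
ee_rot: [-3.115, -0.002, 1.389]
wrist_force: [-3.7, 2.2, -4.7]
width: 0.011
```

```bash
python3 -c "
from h import *
arc(0.0,4)"
```

```text
F [-3.7  2.2 -4.7] w 0.011 rpy [-3.115e+00 -2.000e-03  1.389e+00] y 0.0032 th 0.479 r 0.1464
[(np.float64(18.6), np.float64(-0.2)), (np.float64(15.9), np.float64(-4.9)), (np.float64(16.4), np.float64(-3.0)), (np.float64(16.6), np.float64(-1.0))]
```

Request:
{"name": "arm_command", "arguments": {"commands": "0 18 -2 -0.6 0 0 0;0 16 -4 -0.6 0 0 0;0 16 -3 -0.4 0 0 0;0 14 0 0 0 0 0"}}

```text
time: 27.62
tool_pos: [0.56, 0.1859, 0.173]
ee_rot: [-3.137, -0.002, 1.39]
wrist_force: [-5.1, 0.9, 4.0]
width: 0.0112
```

```bash
python3 -c "
from h import *
arc(0.0,2)"
```

```text
F [-5.1  0.9  4. ] w 0.0112 rpy [-3.137e+00 -2.000e-03  1.390e+00] y 0.0029 th 0.035 r 0.1471
[(np.float64(2.7), np.float64(8.0)), (np.float64(2.4), np.float64(-0.0))]
```

Request:
{"name": "arm_command", "arguments": {"commands": "0 6 1 0 0 0 0;0 4 1 0 0 0 0;0 3 0 0 0 0 0"}}

```text
time: 28.0
tool_pos: [0.5624, 0.1853, 0.173]
ee_rot: [-3.108, -0.0, 1.394]
wrist_force: [-9.7, 2.0, 0.8]
width: 0.011
```

Request:
{"name": "arm_command", "arguments": {"commands": "0 4 0 0 0 0 0;0 4 0 0 0 0 0;0 4 0 0 0 0 0"}}

```text
time: 28.38
tool_pos: [0.5621, 0.1853, 0.173]
ee_rot: [-3.077, 0.003, 1.398]
wrist_force: [-14.6, 1.8, 5.9]
width: 0.0112
```

```bash
python3 -c "
from h import *
arc(0.0,2)"
```

```text
F [-14.6   1.8   5.9] w 0.0112 rpy [-3.077e+00  3.000e-03  1.398e+00] y 0.0029 th 0.013 r 0.1469
[(np.float64(1.0), np.float64(7.9)), (np.float64(0.9), np.float64(-0.0))]
```

Request:
{"name": "arm_command", "arguments": {"commands": "0 4 0 -2 0 0 0;0 5 0 -2 0 0 0;0 5 0 0 0 0 0;0 0 0 0 0 0 0"}}

```text
time: 28.88
tool_pos: [0.5623, 0.1852, 0.173]
ee_rot: [-3.114, 0.008, 1.403]
wrist_force: [1.0, -0.4, -1.2]
width: 0.011
```

Request:
{"name": "arm_command", "arguments": {"commands": "0 0 0 0 0 0 0.3;0 0 0 0 0 0 0.3;0 0 0 0 0 0 0.3;0 0 -15 0 0 0 0.4;0 0 -40 0 0 0 0.4;0 0 -50 0 0 0 0.4;0 -40 -20 0 0 0 0.4;0 -50 0 0 0 0 0.4;0 -50 0 0 0 0 0.4;0 -50 0 0 0 0 0.4;0 0 0 0 0 0 0.4"}}

```text
time: 30.25
tool_pos: [0.3806, 0.2167, 0.3151]
ee_rot: [-3.138, 0.0, 1.399]
wrist_force: [-0.2, -0.4, 0.4]
width: 0.0378
```

```bash
python3 - <<'E'
from h import *
print(robot.get_obs()["tool_pos"])
t=snapshot("top");s=snapshot("side")
for q in ["green_mid","bottle","mug","tape","tapemeasure","wrench","jar","door_bar","clay_mid","white_mid"]:
    a,ca=tip(q,t);b,cb=tip(q,s);print(q,a,b,round(ca,2),round(cb,2))
im=t["img"];hsv=cv2.cvtColor(im,cv2.COLOR_BGR2HSV);m=cv2.inRange(hsv,(18,120,90),(35,255,255))[220:255,180:260]
p=np.argwhere(m>0)[:,::-1].astype(np.float32)+[180,220];r=cv2.minAreaRect(p.astype(np.float32));print(len(p),r,onz(t,r[0],.19))
a=overlay(t,P,0,4,(165,165,295,260));b=overlay(s,P,0,4,(265,170,335,265));b=overlay(s,P,0,4,(270,170,340,265))
cv2.imwrite("pics/f1.png",np.hstack([a,b]))
E
```

```text
[0.38058413 0.21674743 0.31506692]
green_mid [422.784 249.024] [387.776 346.704] 0.87 0.7
bottle [411.584 166.896] [451.904 326.4  ] 0.78 0.86
mug None [211.776 240.72 ] 0 0.96
tape [147.52  203.088] None 0.91 0
tapemeasure [359.808 178.608] [406.208 301.584] 0.92 0.76
wrench [489.216 296.688] [392.576 441.312] 0.64 0.77
jar [131.904 270.816] [247.296 227.28 ] 0.86 0.8
door_bar None [300.416 204.912] 0 0.71
clay_mid [227.2 208.8] [324.096 228.384] 0.74 0.5
white_mid [254.72  215.184] [327.488 237.216] 0.81 0.7
229 ((218.0571746826172, 231.20462036132812), (57.449947357177734, 4.053800582885742), 10.954063415527344) [0.56541433 0.18093407 0.19      ]
```

View pics/f1.png

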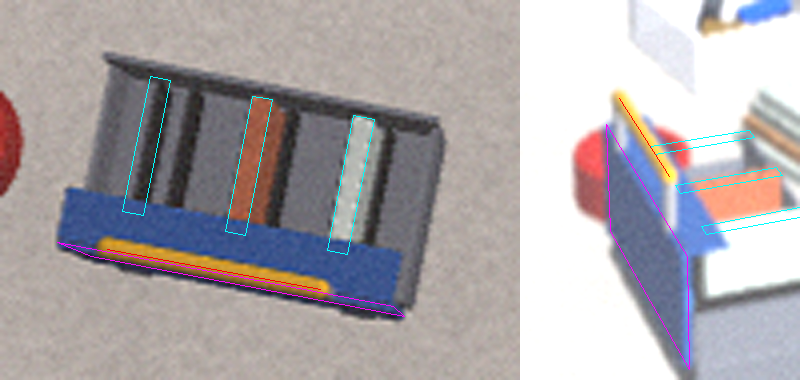

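```bash
python3 -c "
from h import *
print(robot.close_job())"
```

```text
the job is handed in; nothing more can be done
None
```

I pulled the blue front down to its stop, lifted the green plate straight out and stood it upright near the middle of the orange tray. I then swung the front back up by its bar until it stopped. The job was handed in at about 30 s of the 66 s allowed.

**Door:** At the closed position, pushing harder only raised the force, up to about 15 N, and the door moved no further. In the last pictures the bar lies on the outline I drew for fully closed, to within 2–3 mm.

**Green plate:** I released it only after the tray floor had taken its weight, at the height I had worked out. A picture just after showed it standing free. The last readings from both cameras put it within about 3 pixels of that.

**Other samples and objects:** The last overlay shows the terracotta and white plates in their slots. Everything both cameras found was within about 5 pixels of its first position. In the last check the networks missed the mug and the yellow bar in the top camera, and the roll of tape in the side camera. Each was found by the other camera at about its old position, apart from the bar, which had moved with the door. I also found the bar in the top picture by its colour.

**What went wrong:** My first grip on the green plate ended about 19 mm too high, with the tool slightly tilted. I don't know why. I opened the fingers, went down again and gripped it at the planned height before lifting.

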